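# Clamp three handle blanks with a lever bolt

### The arm

A 6-joint arm with a two-finger parallel gripper is mounted at the origin on a cart in front of the work surface, level with it; the furniture and walls round the work are solid. World frame = base frame: x ahead of the robot, y to its left, z up, the work surface at z = 0. Lengths are in m, angles in rad, forces in N, time in s.
With the tool pointing down it reaches from about 0.275 to 0.975 m from the base axis. Payload 8.4 kg.
Tool frame: the origin (TCP) lies at the very end of the fingers, on their centre line; the grasp point (between the pads) lies 19 mm behind it (pinch_z is the z of the grasp point in the tool frame, in m); z points along the fingers, y is the line along which they close (so a half turn about z gives the same grasp; the last joint's range is limited). The gripper opens to 92 mm and grips with 3 to 60 N. Pads are 20 mm wide; open, the fingers measure 128 mm over their backs; the gripper's body (75 mm by 189 mm) begins 69 mm behind the grasp point.
Start: joints at [-1.155, 0.353, 1.633, -0, 1.155, -0.002], TCP at [0.254, -0.571, 0.215] pointing down, gripper open.
Joint ranges: [-2.63, 2.63], [-0.92, 2.1], [0.06, 2.66], [-1.3, 4.44], [0, 2.69], [-3.02, 3.02]. Speed limits (rad/s): [2.22, 2.22, 2.79, 3.14, 3.14, 3.14].

### API

Orientations are given as a unit quaternion [x, y, z, w].
In Python, from workcell import * gives the robot as it stands.
- The arm moves only by the shell command python3 -m inch [FORCE], which reads ROWS from standard input. ROWS is a JSON object with one list for each field, all of the same length, 1 to 5, a row being the entries at one place: jaw (the finger opening in m), x, y, z (the shift in fractions of the full range, 1 being 0.3 m), rz (a turn about the tool's z in parts of the range, where 1.0 means 2 rad); each row is the pose to reach, as a shift and turn from the pose commanded when the command began, along the tool's axes at that moment; what a row does not reach only later rows make up. A row lasts 1/8 s, in which the tool goes at most 0.0625 m and 0.188 rad, less where a joint would pass 70% of its speed; a pose out of reach is approached as far as the arm can. The fingers move at their own pace and stop on an object; FORCE is the grip in N (left out, the last holds). Time passes only in rows, so rows that do not move let the fingers close. It prints the time, the measured TCP pose, the force, the opening and the grip force at its end. Input that does not fit is refused with a message, and nothing moves.
- get_obs(): the state, without advancing time (a new reading comes with each control period).
- capture(name): name is "scene" or "side" or "wrist"; returns the picture (400x640x3 uint8, red, green, blue); there is no depth.
- camera_model(name): a dict with "intrinsics" (3x3 intrinsics, pixels), "R" (3x3) and "t" (3): a world point X has camera coordinates R X + t; the wrist camera has in their place "T_tool_cam" (4x4, takes a point from camera to tool coordinates, whose origin is the TCP and whose axes are the flange's). Camera axes: x right, y down, z forward; pixel columns grow to the right and rows downward; lengths in m; the calibration is good to about 2 mm. A picture is of the moment at which its call begins: read the wrist's pose just before it. camera_model takes no time and is no camera call.
- hand_in(): hands the job in; it is judged then, once.
Trained networks look in the newest picture that a camera, given by its name, has taken for a name from the list of things; names that differ only in an ending like _2 or _b are one class to them, and where a whole thing is asked for, a point or a joint stands for the part that bears it (a point fixed in the world has none). Each returns a list of dicts, best first, with "conf" (0 to 1); they miss things now and then, are a little off and sometimes report something else, mostly with a low value. They report only what shows in the picture. A call takes as long as a camera call. They do not tell look-alikes from the thing itself.
- find_in(thing, camera): "rect" ([left, top, right, bottom] in pixels, round what is visible of it).
- landmark_of(thing, camera): "centre" ([column, row] in pixels: a listed point, or the origin of a listed thing).
The state is a dict: "time": time; "joint_positions": joint angles; "joint_velocities": joint speeds; "tau": joint torques, N m; "tool_pos": TCP position; "tool_rot": TCP orientation; "wrist_force": force on the tool from outside, world axes, zero at the start; "torque": the same for the moment, N m; "grip_width": finger opening in m; "finger_force": force on a finger pad.
Only numpy, scipy, OpenCV 4.12 (cv2) and the standard library are available. Lean on these libraries where they do the work, as an engineer would, in place of code of your own. Each camera call takes 0.05 s, during which the arm holds its last target. There are 200 camera calls.

### The job

Take the straightedge by its grip block and with it push the three wooden blanks on the clamping jig together, flush and square against the fence under the clamp bar, without touching the blanks with the gripper; then lay the straightedge flat on the bench or mat, off the jig. Next screw the clamp's lever bolt clockwise, by its upright lever, until it is snug at its stop, and only then fold the lever down flat. Leave the other things on the bench where they are.

Things in the scene. Friction and masses are not known exactly. Their poses are not given: they have to be found in the camera images.
- jig: clamping jig, fixed, standing on the green cutting mat (3 mm above the bare bench): plywood board 190x190 mm, 10 thick, with an aluminium fence (11 high above the board, 180 long in y, front face at x = +55 mm). Origin: centre of the board's underside; x points from the open front edge to the fence, y to the jig's left, z up
- clamp_bar (a joint): sinking of the steel clamp bar over the fence, m: 0.0025 x the bolt's turn, driven by the bolt only. Bar 180 long (y), 14 thick, from x = 37 to 95 mm of the jig, so it overhangs the board by 18 mm in front of the fence. Its underside is 28 mm above the board's underside at 0 and just under 22 mm when the bolt is snug, gripping the blanks (12 thick, on the 10 mm board)
- fence (a point): middle of the fence's front face, at the height of the board's top; same axes as the jig. A blank that lies flush has its origin at x = -30 mm here; all three fit side by side within y = -80 to +80 mm (centres)
- pivot (a point): pivot of the flip lever, on the bolt's vertical axis, which stands 75 mm in +x from the jig's origin. Lies 60 mm above the jig's origin at bolt 0, 53.5 mm when snug; the head's two cheeks rise 8 mm above it. Its x axis (horizontal) is the way the lever folds, its y axis is the lever's hinge axis
- lever_bolt (a joint): turn of the lever-headed bolt, rad: 0 = loose, grows clockwise seen from above, 2.6 = snug (end stop). Starts at 0 to 0.5. Friction 0.15 N m. It sinks 2.5 mm per rad with the bar. The lever's folding direction stands at (1.03 - value) rad from the jig's x axis, counter-clockwise: at snug it folds to the jig's -y, along the bar
- flip_lever (a joint): fold of the flip lever, rad: 0 = standing straight up (start), 1.57 = folded flat (stop). Friction 0.08 N m, stays where it is left
- lever_tip (a point): top end of the flip lever, 56 mm from the pivot. The lever is a black bar 16 mm thick in the folding direction and 14 mm wide along its hinge axis, with parallel flat sides from 16 to 56 mm above the pivot; standing up, it is the handle by which the bolt is turned
- straightedge: loose aluminium straightedge with a grip block, lying flat on the bare bench to the left of the jig, 0.16 kg. Blade 44 (x) x 190 (y) x 6 mm, either long edge may push; wooden grip block at its middle, 26 (x) x 28 (y) mm, from 6 to 36 mm high. Origin: centre of the underside
- blank_a: left one of three loose dark wooden handle blanks on the jig's board, 60 (x) x 32 (y) x 12 mm high, 0.06 kg. Origin: centre of the underside; long axis x roughly towards the fence
- blank_b: middle one of three loose dark wooden handle blanks on the jig's board, 60 (x) x 32 (y) x 12 mm high, 0.06 kg. Origin: centre of the underside; long axis x roughly towards the fence
- blank_c: right one of three loose dark wooden handle blanks on the jig's board, 60 (x) x 32 (y) x 12 mm high, 0.06 kg. Origin: centre of the underside; long axis x roughly towards the fence
- rivet_anvil: bystander, loose: steel disc, 41 mm across, 13 high, beyond the straightedge
- key_fob: bystander, loose: flat leather key fob with a steel ring, 26x91x6, to the right of the jig
- beeswax: bystander, loose: block of wax, 34x46x19
- spool_sand: bystander, loose: spool of sand-coloured thread standing upright, 43 across, 52 high
- stitch_awl: bystander, loose: awl with a wooden handle lying flat, 23x153x23
There are look-alikes about, which are no part of the job. Leave any orange or yellow look-alike of the blank_c alone.

How it is judged:
By the outcome, as a careful person would: the job done as asked, in the order asked, and still so for the second after the job is handed in, with the robot touching nothing.
It also fails if it takes over 72 s, if anything falls off the work surface, if the arm or the gripper's body presses on something with over 40 N, if the wrist force passes 120 N, or if a joint passes its speed limit or range.

## Working session

There is one attempt and no reset: what is moved stays moved. The work goes in short steps, Python scripts to look and compute and a shell command to move; the robot and the scene stay as the last step left them, time stands still between calls to the robot, and variables do not carry over. Pictures are saved under pics/ and viewed, at most 12 in all, crops included, and the job is handed in when it is done.

```bash
mkdir -p pics; python3 - <<'E'
from workcell import *
import cv2,numpy as np
for c in ("scene","side"):
    im=capture(c); cv2.imwrite(f"pics/{c}0.png",im[:,:,::-1])
    m=camera_model(c); print(c,np.round(m["intrinsics"],1).tolist(),np.round(m["R"],3).tolist(),np.round(m["t"],3).tolist())
    for t in ["jig","fence","pivot","lever_tip","straightedge","blank_a","rivet_anvil","key_fob","beeswax","spool_sand","stitch_awl"]:
        print(t,[(np.round(d["centre"]).tolist(),round(d["conf"],2)) for d in landmark_of(t,c)][:6])
o=get_obs();print(o["tool_pos"],o["tool_rot"],o["time"],camera_model("wrist"))
E
```

```text
scene [[491.2, 0.0, 314.9], [0.0, 491.2, 205.4], [0.0, 0.0, 1.0]] [[-0.895, 0.446, 0.005], [0.347, 0.704, -0.62], [-0.28, -0.554, -0.784]] [0.668, 0.024, 1.386]
jig [([340.0, 205.0], 0.67)]
fence []
pivot [([318.0, 196.0], 0.74)]
lever_tip [([317.0, 186.0], 0.52)]
straightedge [([396.0, 257.0], 0.95)]
blank_a [([357.0, 283.0], 0.85), ([343.0, 204.0], 0.8), ([359.0, 210.0], 0.74), ([346.0, 186.0], 0.68)]
rivet_anvil [([322.0, 297.0], 0.73)]
key_fob [([324.0, 150.0], 0.51)]
beeswax [([294.0, 248.0], 0.73), ([328.0, 204.0], 0.36)]
spool_sand [([278.0, 214.0], 0.77)]
stitch_awl [([318.0, 344.0], 0.7)]
side [[372.5, 0.0, 314.8], [0.0, 372.5, 204.1], [0.0, 0.0, 1.0]] [[0.935, -0.354, -0.003], [-0.16, -0.418, -0.894], [0.315, 0.837, -0.447]] [-0.658, 0.077, 0.98]
jig [([282.0, 251.0], 0.72), ([305.0, 246.0], 0.38), ([314.0, 228.0], 0.25)]
fence [([305.0, 245.0], 0.75)]
pivot []
lever_tip [([312.0, 203.0], 0.71)]
straightedge [([248.0, 213.0], 0.79)]
blank_a [([276.0, 261.0], 0.9), ([249.0, 213.0], 0.71), ([283.0, 251.0], 0.69), ([280.0, 195.0], 0.67), ([283.0, 252.0], 0.54), ([290.0, 203.0], 0.53)]
rivet_anvil [([314.0, 202.0], 0.41), ([276.0, 263.0], 0.27)]
key_fob [([293.0, 310.0], 0.84)]
beeswax [([341.0, 214.0], 0.46)]
spool_sand [([360.0, 245.0], 0.86)]
stitch_awl [([324.0, 184.0], 0.59)]
[ 0.25360522 -0.5712598   0.21459913] [9.78259278e-01 2.07385593e-01 1.56595059e-05 1.39197266e-05] 1.2 {'intrinsics': array([[309.78878121,   0.        , 319.61735097],
       [  0.        , 309.78878121, 202.07521423],
       [  0.        ,   0.        ,   1.        ]]), 'T_tool_cam': array([[-5.58205044e-04, -9.71922269e-01, -2.35301490e-01,
         6.61641495e-02],
       [ 9.99999842e-01, -5.56637504e-04, -7.30831317e-05,
        -3.30883479e-04],
       [-5.99465110e-05, -2.35301494e-01,  9.71922427e-01,
        -1.70549476e-01],
       [ 0.00000000e+00,  0.00000000e+00,  0.00000000e+00,
         1.00000000e+00]])}
```

```bash
cat > h.py <<'E'
from workcell import *
import cv2,numpy as np
from scipy.spatial.transform import Rotation as Ro
def cam(c):
    m=camera_model(c);K=np.array(m["intrinsics"])
    if c=="wrist":
        o=get_obs();T=np.eye(4);T[:3,:3]=Ro.from_quat(o["tool_rot"]).as_matrix();T[:3,3]=o["tool_pos"]
        C=np.linalg.inv(T@np.array(m["T_tool_cam"]));return K,C[:3,:3],C[:3,3]
    return K,np.array(m["R"]),np.array(m["t"])
def ray(M,p):
    K,R,t=M;d=R.T@np.linalg.solve(K,[p[0],p[1],1.]);return -R.T@t,d
def onz(M,p,z):
    c,d=ray(M,p);return c+d*(z-c[2])/d[2]
def tri(obs):
    A=np.zeros((3,3));b=np.zeros(3);L=[]
    for M,p in obs:
        c,d=ray(M,p);d=d/np.linalg.norm(d);P=np.eye(3)-np.outer(d,d);A+=P;b+=P@c;L.append((P,c))
    x=np.linalg.solve(A,b);return x,[round(float(np.linalg.norm(P@(x-c))),4) for P,c in L]
def proj(M,X):
    K,R,t=M;q=(K@(R@np.atleast_2d(X).T+t[:,None])).T;return q[:,:2]/q[:,2:]
def to_tool(v):
    return Ro.from_quat(get_obs()["tool_rot"]).inv().apply(v)
E
python3 - <<'E'
import sys;sys.path.insert(0,'.')
from h import *
S,D=cam("scene"),cam("side")
for n,a,b in [("lever",(317,186),(312,203)),("se",(396,257),(248,213)),("a",(357,210),(280,0))]:
    if b[1]: print(n,tri([(S,a),(D,b)]))
for p in [(357,283),(343,204),(359,210),(346,186)]: print("scene",onz(S,p,.013))
for p in [(276,261),(249,213),(283,251),(280,195),(290,203)]: print("side",onz(D,p,.013))
a=cv2.imread("pics/scene0.png")[120:370,220:470];b=cv2.imread("pics/side0.png")[150:350,200:400]
cv2.imwrite("pics/both.png",np.hstack([cv2.resize(a,(400,400),interpolation=cv2.INTER_CUBIC),cv2.resize(b,(400,400),interpolation=cv2.INTER_CUBIC)]))
E
```

```text
lever (array([ 0.59026787, -0.29309905,  0.11931419]), [0.0044, 0.0044])
se (array([ 0.47266412, -0.07072498,  0.00525393]), [0.001, 0.001])
scene [ 0.6062265  -0.04530194  0.013     ]
scene [ 0.5169474  -0.28333419  0.013     ]
scene [ 0.48700796 -0.24466218  0.013     ]
scene [ 0.47716409 -0.33834625  0.013     ]
side [ 0.48142436 -0.33757763  0.013     ]
side [ 0.47209141 -0.0856256   0.013     ]
side [ 0.50766529 -0.3043213   0.013     ]
side [ 0.58676204 -0.00182183  0.013     ]
side [ 0.5991203  -0.06645271  0.013     ]
```

View pics/both.png

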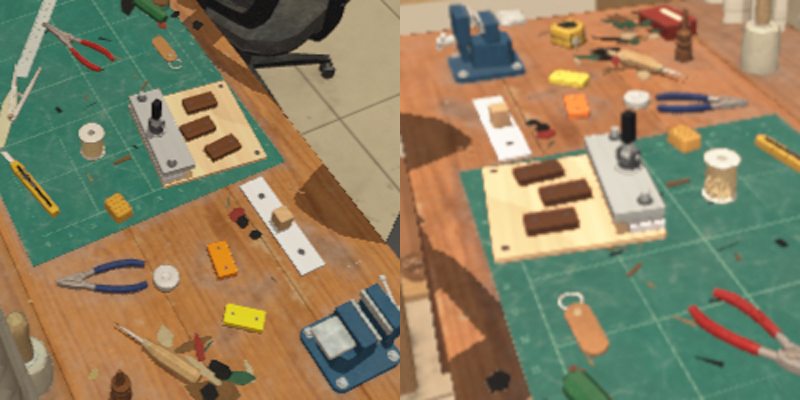

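The picture shows the three dark blanks on the jig's board at scene (345,184), (344,200) and (359,212). The orange block at (359,281) and the yellow one at (372,319) are look-alikes on the bench and do not fit the description. The straightedge is at (396,257), left of the jig. Next I'll look with the wrist camera from above.

The rows are not in the units I measure in: shifts go in shares of 0.3 m and turns go in shares of 2 rad. I convert before sending: 0.25 m / 0.3 = 0.8333, 0.2 m / 0.3 = 0.6667.

```bash
echo '{"jaw":[0.092, 0.092, 0.092, 0.092, 0.092], "x":[0.1667, 0.3333, 0.5, 0.6667, 0.8333], "y":[-0.1067, -0.2133, -0.3167, -0.4233, -0.53], "z":[-0.0167, -0.0333, -0.05, -0.0667, -0.0833], "rz":[0, 0, 0, 0, 0]}' | python3 -m inch && echo '{"jaw":[0.092, 0.092, 0.092, 0.092], "x":[0.1667, 0.3333, 0.42, 0.42], "y":[-0.1067, -0.2133, -0.2667, -0.2667], "z":[-0.0167, -0.0333, -0.0333, -0.0333], "rz":[0, 0, 0, 0]}' | python3 -m inch; cat > look.py <<'E'
import sys
from h import *
n=sys.argv[1];M=cam("wrist");im=capture("wrist");cv2.imwrite(f"pics/{n}.png",im[:,:,::-1])
np.savez(f"{n}.npz",K=M[0],R=M[1],t=M[2]);o=get_obs();print(o["tool_pos"],Ro.from_quat(o["tool_rot"]).as_matrix()[:2,0],o["joint_positions"])
for t,z in [("jig",.003),("fence",.013),("pivot",.063),("lever_tip",.119),("straightedge",0),("blank_a",.013),("rivet_anvil",0),("beeswax",0),("spool_sand",0),("key_fob",0)]:
    for d in landmark_of(t,"wrist")[:5]:print(t,round(d["conf"],2),np.round(d["centre"],1),np.round(onz(M,d["centre"],z),4))
E
python3 look.py w1
```

```text
time: 1.82
tool_pos: [0.4185, -0.3229, 0.24]
tool_rot: [0.978, 0.207, 0.0, 0.0]
wrist_force: [0.4, -0.4, 0.2]
grip_width: 0.092
finger_force: 0.0
time: 2.33
tool_pos: [0.5012, -0.1987, 0.2497]
tool_rot: [0.978, 0.209, 0.0, 0.0]
wrist_force: [-0.9, -0.3, -0.5]
grip_width: 0.0922
finger_force: 0.0
[ 0.50043398 -0.19973463  0.2495291 ] [0.91312509 0.40767937] [-3.82338651e-01  1.85387271e-01  1.77864039e+00 -3.16785853e-04
  1.17771587e+00  7.68667795e-01]
jig 0.93 [384.6 199.5] [ 0.5094 -0.2931  0.003 ]
fence 0.61 [408.8 161.3] [ 0.5695 -0.2959  0.013 ]
pivot 0.64 [430.8 155.2] [ 0.5849 -0.3003  0.063 ]
pivot 0.64 [393.5  27.3] [ 0.6855 -0.2004  0.063 ]
lever_tip 0.66 [453.3 161. ] [ 0.5852 -0.3027  0.119 ]
straightedge 0.61 [223. 151.] [ 0.4802 -0.0657  0.    ]
blank_a 0.9 [407.1 236.8] [ 0.4759 -0.3429  0.013 ]
blank_a 0.9 [241.6  56.3] [ 0.5992 -0.0507  0.013 ]
blank_a 0.73 [339.8 197.2] [ 0.4888 -0.2336  0.013 ]
blank_a 0.73 [169.8   8. ] [0.6139 0.0448 0.013 ]
blank_a 0.67 [386.5 198.8] [ 0.5125 -0.2921  0.013 ]
beeswax 0.61 [394.6  29.2] [ 0.706  -0.2078  0.    ]
beeswax 0.4 [433.5 151.6] [ 0.5948 -0.324   0.    ]
spool_sand 0.67 [397.5  26.8] [ 0.7099 -0.2098  0.    ]
key_fob 0.65 [492.7 278.4] [ 0.4671 -0.4949  0.    ]
```

View pics/w1.png

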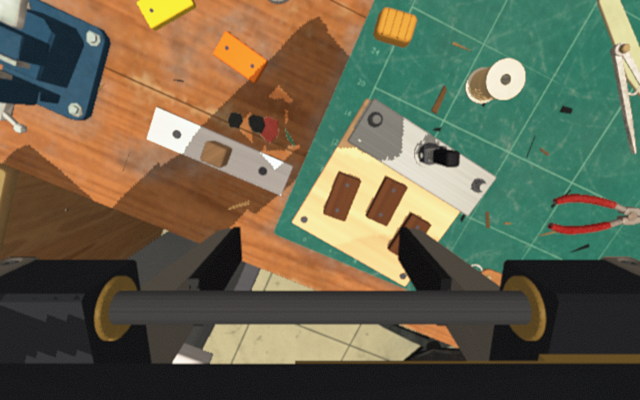

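The wrist view shows the straightedge centred near (216,152), with its block at (215,153). The jig's blanks are at (342,197), (386,200) and (409,235), and the lever is at (440,157). The look-alikes are the orange block at (240,56) and the yellow one at (165,8), both off the jig. The vise lies left of x=108. I'll enlarge the view to confirm the blanks and read corners.

```bash
python3 - <<'E'
import cv2,numpy as np
a=cv2.imread("pics/w1.png")
cv2.imwrite("pics/w1c.png",cv2.resize(a[90:290,275:505],(800,int(800*200/230)),interpolation=cv2.INTER_CUBIC)[:600])
cv2.imwrite("pics/w1s.png",cv2.resize(a[90:210,135:305],(800,565),interpolation=cv2.INTER_CUBIC))
E
```

```text
(no output)
```

View pics/w1c.png

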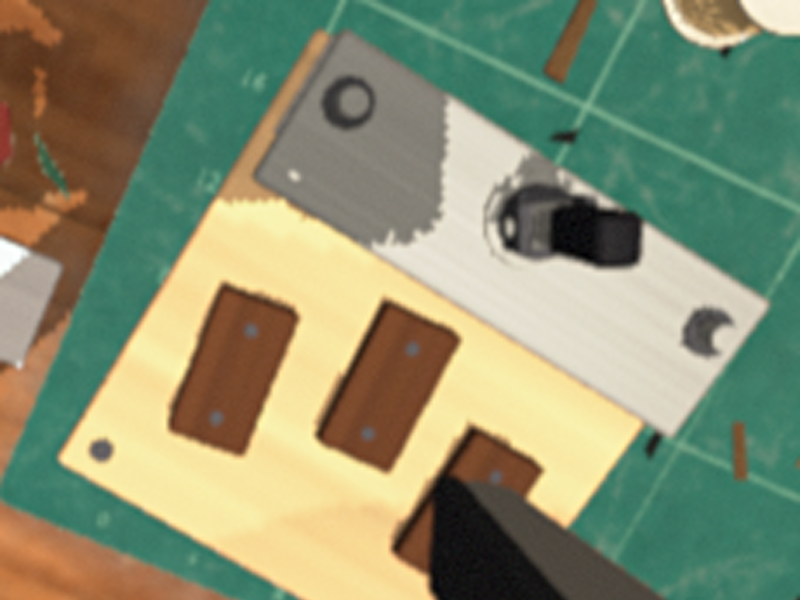

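View pics/w1s.png

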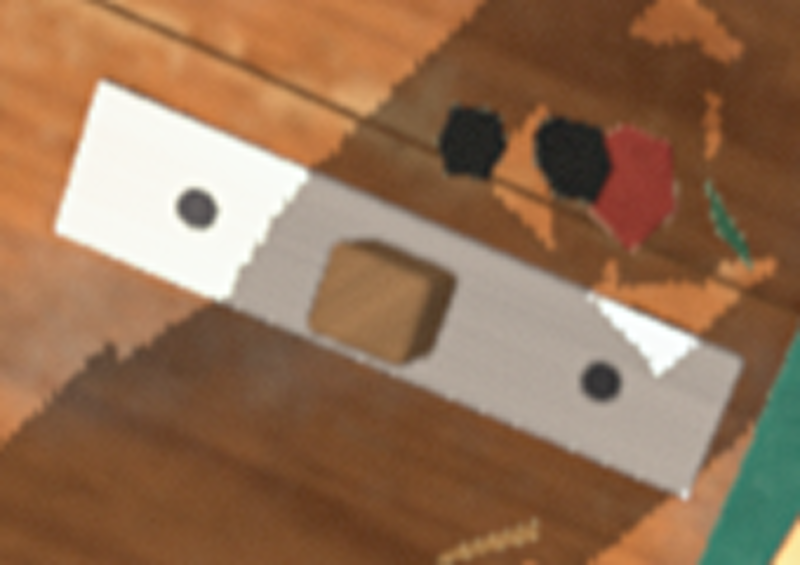

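The crop confirms the three dark brown blanks on the board; neither coloured look-alike is on it. The straightedge corners read (156,107), (293,166), (281,196) and (147,139) in the full image.

```bash
python3 - <<'E'
from h import *
M=cam("wrist")
C=lambda l:[(275+x/3.478,90+y/3.478) for x,y in l]
Sx=lambda l:[(135+x/4.706,90+y/4.706) for x,y in l]
W=lambda l,z:np.array([onz(M,p,z)[:2] for p in l])
def yaw(v):return round(float(np.arctan2(v[1],v[0])),4)
s=W(Sx([(100,80),(742,360),(685,497),(55,232)]),.006)
print("SE",s.mean(0),"len",[np.linalg.norm(s[i]-s[i-1]).round(4) for i in range(4)],"yaw of y",yaw(s[0]-s[1])-np.pi/2,yaw(s[3]-s[2])-np.pi/2,"x",yaw(s[0]-s[3]),yaw(s[1]-s[2]))
t=W(Sx([(345,240),(455,280),(400,365),(312,330)]),.036);print("block",t.mean(0))
b=W(C([(348,30),(768,303),(675,437),(255,180)]),.045-.0006)
print("bar",b.round(4).tolist(),[np.linalg.norm(b[i]-b[i-1]).round(4) for i in range(4)],yaw(b[0]-b[1])-np.pi/2,yaw(b[3]-b[2])-np.pi/2)
f=W(C([(60,460),(322,30)])+[(408,286)],.013);print("board",f.round(4).tolist(),yaw(f[1]-f[0]),yaw(f[0]-f[2])-np.pi/2,np.linalg.norm(f[0]-f[2]),np.linalg.norm(f[0]-f[1]))
for l in ([(226,285),(298,318),(243,455),(170,430)],[(388,300),(460,340),(388,472),(318,437)]):
    w=W(C(l),.024);print("blank",w.mean(0),yaw(w[0]-w[3]),yaw(w[1]-w[2]),w.round(3).tolist())
l=W(C([(470,428),(542,468)]),.024);print("c front edge",l,"dots",W(C([(495,478)]),.025))
# lever tip: two views
S,D=cam("scene"),cam("side")
for v in ("scene","side"):
    capture(v);print(v,landmark_of("lever_tip",v)[:1],landmark_of("pivot",v)[:1])
E
```

```text
SE [ 0.4768887  -0.06690823] len [np.float64(0.0442), np.float64(0.1892), np.float64(0.0435), np.float64(0.189)] yaw of y 0.001603673205103462 0.0052036732051035095 x 0.0078 0.0053
block [ 0.47841453 -0.06956289]
bar [[0.6155, -0.2192], [0.5933, -0.3949], [0.5374, -0.3899], [0.5587, -0.2117]] [np.float64(0.0573), np.float64(0.1771), np.float64(0.0561), np.float64(0.1795)] -0.12609632679489646 -0.11909632679489657
board [[0.429, -0.1906], [0.6164, -0.2145], [0.4078, -0.381]] -0.1266 -0.11099632679489657 0.19155235309212038 0.18887477232021402
blank [ 0.49064785 -0.23690814] 0.0633 0.0663 [[0.52, -0.22], [0.519, -0.25], [0.463, -0.254], [0.461, -0.224]]
blank [ 0.50889654 -0.29270694] -0.0111 -0.0224 [[0.539, -0.277], [0.536, -0.309], [0.479, -0.308], [0.481, -0.277]]
c front edge [[ 0.50762555 -0.32830372]
 [ 0.50466907 -0.36113216]] dots [[ 0.49393986 -0.3460536 ]]
scene [{'centre': [360.9, 209.8], 'conf': 0.48}] [{'centre': [318.2, 201.2], 'conf': 0.5}]
side [{'centre': [318.0, 199.4], 'conf': 0.45}] [{'centre': [314.3, 224.0], 'conf': 0.61}]
```

To row units: 0.165 m / 0.3 = 0.55, -0.1296 m / 0.3 = -0.432, 0.415 rad / 2 = 0.2075.

```bash
echo '{"jaw":[0.092, 0.092, 0.092, 0.092, 0.092], "x":[0.0333, 0.0667, 0.1093, 0.1093, 0.1093], "y":[-0.1333, -0.2667, -0.432, -0.432, -0.432], "z":[0.1333, 0.2667, 0.3833, 0.55, 0.55], "rz":[0.07, 0.14, 0.2075, 0.2075, 0.2075]}' | python3 -m inch ; python3 - <<'E'
from h import *
o=get_obs();R=Ro.from_quat(o["tool_rot"]).as_matrix();print(o["tool_pos"],R[:2,0],o["joint_positions"])
print("d tool",to_tool(np.array([.4775,-.068,.0095])-o["tool_pos"]))
E
python3 look.py w2
```

```text
time: 3.8
tool_pos: [0.4751, -0.0676, 0.0822]
tool_rot: [1.0, 0.002, -0.003, -0.0]
wrist_force: [-0.6, -1.1, 0.7]
grip_width: 0.0918
finger_force: 0.0
[ 0.47506082 -0.06756825  0.08222502] [0.99997055 0.0043143 ] [-1.44383069e-01  3.15099777e-01  2.04638773e+00 -4.92098345e-05
  7.86518355e-01  1.42213663e+00]
d tool [0.00289887 0.00050884 0.07270765]
[ 0.47687023 -0.06828194  0.08415203] [0.9999893  0.00353653] [-1.45288101e-01  3.12746097e-01  2.04379153e+00 -8.81281938e-05
  7.88060383e-01  1.42203449e+00]
jig 0.55 [601.5 164.6] [ 0.5121 -0.2936  0.003 ]
straightedge 0.88 [315.5 201.9] [ 0.4795 -0.0635  0.    ]
blank_a 0.89 [296.4  48.1] [ 0.5949 -0.0501  0.013 ]
blank_a 0.83 [155.1  20.9] [0.6119 0.0479 0.013 ]
blank_a 0.71 [609.8 167.7] [ 0.5109 -0.2915  0.013 ]
blank_a 0.55 [530.9 193.8] [ 0.49   -0.2339  0.013 ]
spool_sand 0.67 [529.2 194.4] [ 0.4866 -0.2417  0.    ]
```

To row units: 0.0735 m / 0.3 = 0.245, 0.05 m / 0.3 = 0.1667.

```bash
echo '{"jaw":[0.092, 0.092, 0.092, 0.092], "x":[0.0033, 0.0033, 0.0033, 0.0033], "y":[0, 0, 0, 0], "z":[0.1667, 0.245, 0.245, 0.245], "rz":[0, 0, 0, 0]}' | python3 -m inch 20 ; echo '{"jaw":[0.02, 0.02, 0.02, 0.02, 0.02], "x":[0, 0, 0, 0, 0], "y":[0, 0, 0, 0, 0], "z":[0, 0, 0, 0, 0], "rz":[0, 0, 0, 0, 0]}' | python3 -m inch 50
```

```text
time: 4.85
tool_pos: [0.4793, -0.0686, 0.0118]
tool_rot: [1.0, 0.001, 0.0, 0.0]
wrist_force: [0.3, 0.3, 0.5]
grip_width: 0.0923
finger_force: 0.0
time: 5.48
tool_pos: [0.4787, -0.0685, 0.0111]
tool_rot: [1.0, 0.001, -0.0, -0.0]
wrist_force: [-0.3, 0.2, -0.2]
grip_width: 0.0438
finger_force: 0.0
```

To row units: -0.09 m / 0.3 = -0.3, -0.06 m / 0.3 = -0.2.

```bash
echo '{"jaw":[0.02, 0.02, 0.02], "x":[0, 0, 0], "y":[0, 0, 0], "z":[0, 0, 0], "rz":[0, 0, 0]}' | python3 -m inch 50;  echo '{"jaw":[0.02, 0.02, 0.02, 0.02], "x":[0, 0, 0, 0], "y":[0, 0, 0, 0], "z":[-0.1, -0.2, -0.3, -0.3], "rz":[0, 0, 0, 0]}' | python3 -m inch; python3 - <<'E'
from h import *
o=get_obs();R=Ro.from_quat(o["tool_rot"]).as_matrix();print(o["tool_pos"],R[:2,0],o["joint_positions"],o["wrist_force"])
O=np.array([.5115,-.297]);y=-.122;X=np.array([np.cos(y),np.sin(y)])
for xx,z in ((-.1,.06),):
    print(to_tool(np.append(O+X*xx,z)-o["tool_pos"]), np.arctan2(R[1,0],R[0,0]))
E
python3 look.py w3
```

```text
time: 5.85
tool_pos: [0.4786, -0.0684, 0.011]
tool_rot: [1.0, 0.001, -0.0, -0.0]
wrist_force: [0.1, 1.4, -0.1]
grip_width: 0.0279
finger_force: 50.0
time: 6.35
tool_pos: [0.4801, -0.0687, 0.1027]
tool_rot: [1.0, 0.001, 0.002, 0.0]
wrist_force: [0.9, 0.2, -2.8]
grip_width: 0.0277
finger_force: 50.0
[ 0.48010973 -0.06873754  0.10273883] [0.99998859 0.00282395] [-1.45241590e-01  2.83535179e-01  2.02966684e+00 -1.01601833e-04
  8.24484468e-01  1.42280085e+00] [ 0.85326964  0.15321884 -2.83948426]
[-0.06864056  0.21587253  0.04261505] 0.0028239780543414562
[ 0.47911577 -0.06859929  0.10144871] [0.99999468 0.00276982] [-1.45261406e-01  2.85276520e-01  2.03104309e+00 -9.20846124e-05
  8.23523984e-01  1.42282790e+00]
jig 0.85 [575.3 168.9] [ 0.5114 -0.2922  0.003 ]
fence 0.77 [605.  102.2] [ 0.5664 -0.2974  0.013 ]
straightedge 0.92 [323.2 234.8] [ 0.449  -0.0717  0.    ]
blank_a 0.94 [584.9 168.6] [ 0.5129 -0.2919  0.013 ]
blank_a 0.93 [168.6  38.9] [0.612 0.048 0.013]
blank_a 0.88 [296.4  59.4] [ 0.5977 -0.0499  0.013 ]
blank_a 0.67 [510.3 197.2] [ 0.4881 -0.2326  0.013 ]
blank_a 0.59 [632.  205.1] [ 0.4813 -0.3392  0.013 ]
```

View pics/w3.png

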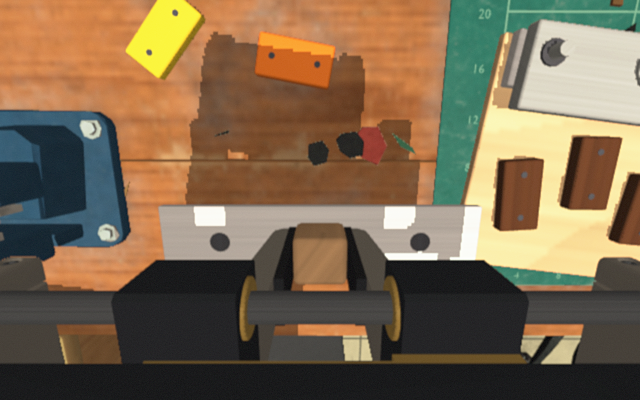

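To row units: 0.216 m / 0.3 = 0.72, -0.0686 m / 0.3 = -0.2287, 0.125 rad / 2 = 0.0625.

```bash
echo '{"jaw":[0.02, 0.02, 0.02, 0.02, 0.02], "x":[-0.0667, -0.1333, -0.1833, -0.2287, -0.2287], "y":[0.1667, 0.3333, 0.5, 0.6667, 0.72], "z":[0, 0, 0, 0.0333, 0.14], "rz":[0.015, 0.03, 0.045, 0.0625, 0.0625]}' | python3 -m inch && echo '{"jaw":[0.02, 0.02], "x":[0, 0], "y":[0, 0], "z":[0, 0], "rz":[0, 0]}' | python3 -m inch; python3 look.py w4
```

```text
time: 7.52
tool_pos: [0.4112, -0.2882, 0.06]
tool_rot: [0.998, -0.063, 0.002, 0.001]
wrist_force: [0.2, 0.6, -1.9]
grip_width: 0.0277
finger_force: 50.0
time: 7.78
tool_pos: [0.4107, -0.2841, 0.0594]
tool_rot: [0.998, -0.061, -0.0, -0.0]
wrist_force: [0.3, 0.4, -1.2]
grip_width: 0.0272
finger_force: 50.0
[ 0.41110898 -0.28409515  0.0597986 ] [ 0.99262901 -0.12119196] [-6.07782863e-01  3.74936343e-01  2.02310496e+00  1.85007277e-04
  7.43168149e-01  1.08436789e+00]
straightedge 0.63 [320.9 231.9] [ 0.397  -0.2829  0.    ]
blank_a 0.75 [231.3 115.8] [ 0.4908 -0.2333  0.013 ]
blank_a 0.69 [311.9  72.6] [ 0.5112 -0.2908  0.013 ]
blank_a 0.66 [393.8 113.3] [ 0.479  -0.3423  0.013 ]
key_fob 0.72 [605.3 101.5] [ 0.4689 -0.4945  0.    ]
```

View pics/w4.png

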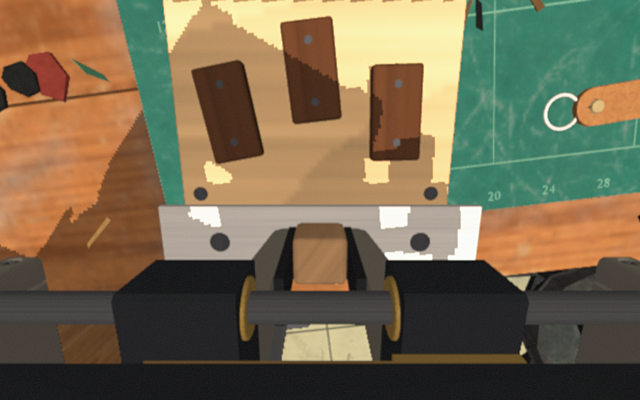

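To row units: 0.033 m / 0.3 = 0.11, 0.02 m / 0.3 = 0.0667.

```bash
echo '{"jaw":[0.02, 0.02, 0.02, 0.02], "x":[0, 0, 0, 0], "y":[0, 0, 0, 0], "z":[0.0667, 0.11, 0.11, 0.11], "rz":[0, 0, 0, 0]}' | python3 -m inch; python3 - <<'E'
from h import *
o=get_obs();R=Ro.from_quat(o["tool_rot"]).as_matrix();print(o["tool_pos"],np.arctan2(R[1,0],R[0,0]),o["wrist_force"])
O=np.array([.5115,-.297]);y=-.122;X=np.array([np.cos(y),np.sin(y)]);print(X@(o["tool_pos"][:2]-O))
E
```

```text
time: 8.82
tool_pos: [0.4107, -0.2847, 0.0262]
tool_rot: [0.998, -0.061, -0.0, -0.0]
wrist_force: [0.5, -0.4, -0.6]
grip_width: 0.0277
finger_force: 50.0
[ 0.41071178 -0.28469326  0.02623535] -0.12223783596082007 [ 0.46206965 -0.39462102 -0.63487171]
-0.10153678507994303
```

To row units: 0.054 m / 0.3 = 0.18, 0.044 m / 0.3 = 0.1467.

```bash
echo '{"jaw":[0.02, 0.02, 0.02, 0.02, 0.02], "x":[0.04, 0.08, 0.1133, 0.1467, 0.18], "y":[0, 0, 0, 0, 0], "z":[0, 0, 0, 0, 0], "rz":[0, 0, 0, 0, 0]}' | python3 -m inch && echo '{"jaw":[0.02, 0.02, 0.02, 0.02, 0.02], "x":[0.0167, 0.03, 0.0433, 0.0533, 0.06], "y":[0, 0, 0, 0, 0], "z":[0, 0, 0, 0, 0], "rz":[0, 0, 0, 0, 0]}' | python3 -m inch; python3 look.py w5 | tail -4
```

```text
time: 9.45
tool_pos: [0.4648, -0.2912, 0.026]
tool_rot: [0.998, -0.061, -0.0, -0.0]
wrist_force: [-1.3, -0.1, -0.8]
grip_width: 0.0275
finger_force: 50.0
time: 10.07
tool_pos: [0.4822, -0.2935, 0.0261]
tool_rot: [0.998, -0.061, -0.0, 0.0]
wrist_force: [-1.5, 0.4, -1.3]
grip_width: 0.0275
finger_force: 50.0
blank_a 0.81 [226.2 156.3] [ 0.5379 -0.2444  0.013 ]
blank_a 0.74 [404.6 150. ] [ 0.5287 -0.3489  0.013 ]
blank_a 0.72 [317.7 147.1] [ 0.5366 -0.2985  0.013 ]
key_fob 0.79 [630.1 216.4] [ 0.4657 -0.4975  0.    ]
```

View pics/w5.png

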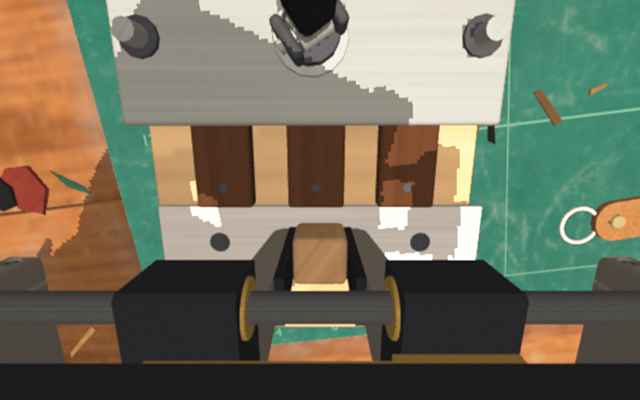

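All three blanks lie square against the blade edge (row 206, columns 222, 316 and 407) with their front ends under the bar. I'll press on gently until the force shows the fence.

To row units: 0.002 m / 0.3 = 0.0067, 0.001 m / 0.3 = 0.0033.

```bash
echo '{"jaw":[0.02, 0.02, 0.02, 0.02], "x":[0.0033, 0.0067, 0.0067, 0.0067], "y":[0, 0, 0, 0], "z":[0, 0, 0, 0], "rz":[0, 0, 0, 0]}' | python3 -m inch;echo '{"jaw":[0.02, 0.02, 0.02], "x":[0.0033, 0.0033, 0.0033], "y":[0, 0, 0], "z":[0, 0, 0], "rz":[0, 0, 0]}' | python3 -m inch;echo '{"jaw":[0.02, 0.02, 0.02], "x":[0.0033, 0.0033, 0.0033], "y":[0, 0, 0], "z":[0, 0, 0], "rz":[0, 0, 0]}' | python3 -m inch
```

```text
time: 11.12
tool_pos: [0.4841, -0.2936, 0.026]
tool_rot: [0.998, -0.061, -0.0, -0.0]
wrist_force: [-0.9, -0.4, -1.8]
grip_width: 0.0275
finger_force: 50.0
time: 11.5
tool_pos: [0.4852, -0.2938, 0.0261]
tool_rot: [0.998, -0.061, 0.0, 0.0]
wrist_force: [0.5, -0.1, -0.9]
grip_width: 0.0274
finger_force: 50.0
time: 11.88
tool_pos: [0.486, -0.2939, 0.0261]
tool_rot: [0.998, -0.061, -0.0, 0.0]
wrist_force: [-1.7, 0.3, -1.3]
grip_width: 0.0275
finger_force: 50.0
```

To row units: 0.001 m / 0.3 = 0.0033.

```bash
echo '{"jaw":[0.02, 0.02, 0.02], "x":[0.0033, 0.0033, 0.0033], "y":[0, 0, 0], "z":[0, 0, 0], "rz":[0, 0, 0]}' | python3 -m inch;echo '{"jaw":[0.02, 0.02, 0.02], "x":[0.0033, 0.0033, 0.0033], "y":[0, 0, 0], "z":[0, 0, 0], "rz":[0, 0, 0]}' | python3 -m inch;echo '{"jaw":[0.02, 0.02, 0.02], "x":[0.0033, 0.0033, 0.0033], "y":[0, 0, 0], "z":[0, 0, 0], "rz":[0, 0, 0]}' | python3 -m inch
```

```text
time: 12.25
tool_pos: [0.4862, -0.2938, 0.0259]
tool_rot: [0.998, -0.061, -0.001, -0.0]
wrist_force: [-4.7, 1.2, 1.2]
grip_width: 0.0277
finger_force: 50.0
time: 12.62
tool_pos: [0.4862, -0.2937, 0.0257]
tool_rot: [0.998, -0.061, -0.002, -0.0]
wrist_force: [-8.5, -0.2, 1.6]
grip_width: 0.0272
finger_force: 50.0
time: 13.0
tool_pos: [0.4863, -0.2936, 0.0255]
tool_rot: [0.998, -0.061, -0.003, -0.001]
wrist_force: [-11.1, -1.3, 3.0]
grip_width: 0.0276
finger_force: 50.0
```

To row units: 0.002 m / 0.3 = 0.0067.

```bash
echo '{"jaw":[0.02, 0.02, 0.02], "x":[0.0067, 0.0067, 0.0067], "y":[0, 0, 0], "z":[0, 0, 0], "rz":[0, 0, 0]}' | python3 -m inch; python3 - <<'E'
from h import *
o=get_obs();print(o["wrist_force"],o["torque"],o["tool_rot"])
capture("wrist")
im=cv2.imread("pics/w5.png")
E
python3 look.py w6 | tail -5; python3 - <<'E'
import cv2
a=cv2.imread("pics/w6.png")[100:280,140:500];cv2.imwrite("pics/w6c.png",cv2.resize(a,(800,400),interpolation=cv2.INTER_CUBIC))
E
```

```text
time: 13.38
tool_pos: [0.4864, -0.2934, 0.0251]
tool_rot: [0.998, -0.061, -0.004, -0.001]
wrist_force: [-17.6, -2.2, 5.7]
grip_width: 0.0278
finger_force: 50.0
[-17.5993953   -2.16712476   5.74846638] [-0.26409206  3.10875819  0.11779471] [ 0.9981494  -0.06064341 -0.00433192 -0.00117511]
straightedge 0.22 [222.9 154.6] [ 0.5425 -0.2387  0.    ]
blank_a 0.61 [404.5 152.4] [ 0.5316 -0.3482  0.013 ]
blank_a 0.6 [315.1 152.6] [ 0.5378 -0.2965  0.013 ]
blank_a 0.57 [222.8 155.3] [ 0.5428 -0.2428  0.013 ]
key_fob 0.75 [631.  220.5] [ 0.4675 -0.4969 -0.    ]
```

View pics/w6c.png

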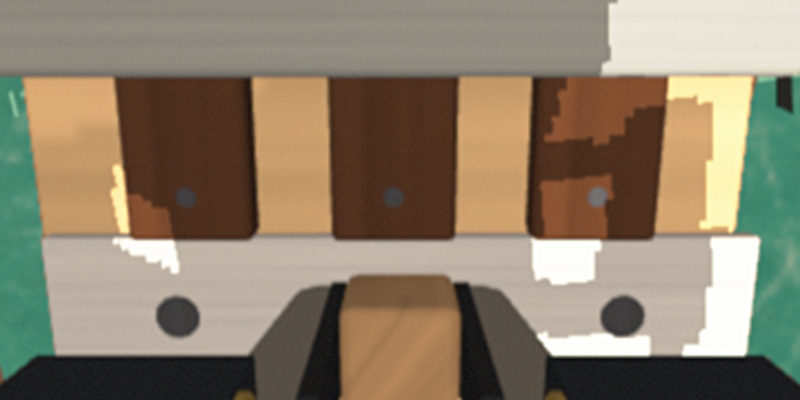

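The crop shows the blanks' ends in one line (crop row 238) parallel to the bar's front edge (row 75), and all three rest against the fence. I'll back off, lift, and carry the straightedge back to its old place on the bench.

To row units: -0.075 m / 0.3 = -0.25, -0.065 m / 0.3 = -0.2167.

```bash
echo '{"jaw":[0.02, 0.02, 0.02, 0.02, 0.02], "x":[-0.0333, -0.0733, -0.1233, -0.1833, -0.25], "y":[0, 0, 0, 0, 0], "z":[0, 0, 0, -0.0667, -0.2167], "rz":[0, 0, 0, 0, 0]}' | python3 -m inch && echo '{"jaw":[0.02], "x":[0], "y":[0], "z":[0], "rz":[0]}' | python3 -m inch; python3 - <<'E'
from h import *
o=get_obs();R=Ro.from_quat(o["tool_rot"]).as_matrix();print(o["tool_pos"],np.arctan2(R[1,0],R[0,0]))
print(to_tool(np.array([.4787,-.0686,.0115])-o["tool_pos"]))
E
```

```text
time: 14.6
tool_pos: [0.4145, -0.2844, 0.0903]
tool_rot: [0.998, -0.061, -0.001, -0.001]
wrist_force: [0.6, -0.2, -0.3]
grip_width: 0.0277
finger_force: 50.0
time: 14.72
tool_pos: [0.4168, -0.2862, 0.0937]
tool_rot: [0.998, -0.061, 0.002, 0.001]
wrist_force: [0.6, -1.0, -1.9]
grip_width: 0.0275
finger_force: 50.0
[ 0.41677844 -0.28620256  0.09365925] -0.12291919562126565
[ 0.03443204 -0.22372913  0.08182304]
```

To row units: -0.2225 m / 0.3 = -0.7417, 0.0344 m / 0.3 = 0.1147, -0.125 rad / 2 = -0.0625.

```bash
echo '{"jaw":[0.02, 0.02, 0.02, 0.02, 0.02], "x":[0.0267, 0.0567, 0.0867, 0.1147, 0.1147], "y":[-0.1833, -0.3667, -0.55, -0.7417, -0.7417], "z":[0, 0, 0, 0, 0.1], "rz":[-0.015, -0.03, -0.045, -0.0625, -0.0625]}' | python3 -m inch && echo '{"jaw":[0.02, 0.02, 0.02, 0.02], "x":[0, 0, 0, 0], "y":[0, 0, 0, 0], "z":[0.0667, 0.1167, 0.15, 0.15], "rz":[0, 0, 0, 0]}' | python3 -m inch;python3 - <<'E'
from h import *
o=get_obs();print(o["tool_pos"],o["wrist_force"])
E
```

```text
time: 15.35
tool_pos: [0.4806, -0.0655, 0.0616]
tool_rot: [1.0, 0.004, 0.002, 0.0]
wrist_force: [0.6, -0.2, -1.7]
grip_width: 0.0277
finger_force: 50.0
time: 15.85
tool_pos: [0.4775, -0.0689, 0.0155]
tool_rot: [1.0, 0.001, -0.001, -0.0]
wrist_force: [0.6, 0.8, -0.5]
grip_width: 0.0276
finger_force: 50.0
[ 0.47746993 -0.06891922  0.01545755] [ 0.64013984  0.81687209 -0.53765816]
```

To row units: 0.005 m / 0.3 = 0.0167, 0.003 m / 0.3 = 0.01.

```bash
echo '{"jaw":[0.02, 0.02, 0.02], "x":[0, 0, 0], "y":[0, 0, 0], "z":[0.01, 0.0167, 0.0167], "rz":[0, 0, 0]}' | python3 -m inch && echo '{"jaw":[0.06, 0.06, 0.06, 0.06], "x":[0, 0, 0, 0], "y":[0, 0, 0, 0], "z":[0, 0, 0, 0], "rz":[0, 0, 0, 0]}' | python3 -m inch
```

```text
time: 16.23
tool_pos: [0.478, -0.0688, 0.0113]
tool_rot: [1.0, 0.001, 0.0, 0.0]
wrist_force: [0.9, 0.0, -1.5]
grip_width: 0.0276
finger_force: 50.0
time: 16.73
tool_pos: [0.4779, -0.0688, 0.0111]
tool_rot: [1.0, 0.001, 0.0, 0.0]
wrist_force: [-0.1, -0.6, 0.7]
grip_width: 0.0596
finger_force: 0.0
```

To row units: -0.19 m / 0.3 = -0.6333, -0.15 m / 0.3 = -0.5, -0.15 rad / 2 = -0.075.

```bash
echo '{"jaw":[0.06, 0.06, 0.06, 0.06, 0.06], "x":[0, 0, 0.0667, 0.15, 0.2333], "y":[0, 0, 0.1333, 0.3, 0.4667], "z":[-0.1667, -0.3667, -0.5, -0.5667, -0.6333], "rz":[0, -0.075, -0.15, -0.225, -0.3]}' | python3 -m inch && echo '{"jaw":[0.06], "x":[0], "y":[0], "z":[0], "rz":[-0.025]}' | python3 -m inch;  python3 - <<'E'
from h import *
o=get_obs();R=Ro.from_quat(o["tool_rot"]).as_matrix();print(o["tool_pos"],np.arctan2(R[1,0],R[0,0]))
print(to_tool(np.array([.586,-.306,.2])-o["tool_pos"]))
E
```

```text
time: 17.35
tool_pos: [0.549, -0.21, 0.2025]
tool_rot: [0.954, 0.299, 0.001, 0.0]
wrist_force: [1.2, -0.1, -0.5]
grip_width: 0.0601
finger_force: 0.0
time: 17.48
tool_pos: [0.5507, -0.2122, 0.2029]
tool_rot: [0.947, 0.321, 0.002, 0.002]
wrist_force: [0.4, 0.1, -0.7]
grip_width: 0.0603
finger_force: 0.0
[ 0.55066512 -0.21215433  0.20285022] 0.6532168958744179
[-0.02897893  0.09598816  0.0031907 ]
```

To row units: 0.098 m / 0.3 = 0.3267, 0.05 m / 0.3 = 0.1667.

```bash
echo '{"jaw":[0.06, 0.06, 0.06, 0.06], "x":[-0.05, -0.1, -0.1, -0.1], "y":[0.1667, 0.3267, 0.3267, 0.3267], "z":[0, 0, 0, 0], "rz":[0, 0, 0, 0]}' | python3 -m inch; python3 look.py w7; python3 - <<'E'
import cv2
a=cv2.imread("pics/w7.png")[60:285,170:470];cv2.imwrite("pics/w7c.png",cv2.resize(a,(800,600),interpolation=cv2.INTER_CUBIC))
E
```

```text
time: 17.98
tool_pos: [0.5833, -0.304, 0.2006]
tool_rot: [0.947, 0.32, -0.0, -0.001]
wrist_force: [-0.0, -0.1, 0.4]
grip_width: 0.0603
finger_force: 0.0
[ 0.58337514 -0.30360038  0.20076553] [0.79427515 0.60755817] [-4.82301080e-01  4.16228871e-01  1.57097068e+00  3.39929182e-04
  1.15563386e+00  4.35375403e-01]
jig 0.84 [277.7 224.2] [ 0.5106 -0.2933  0.003 ]
fence 0.91 [309.  195.8] [ 0.5652 -0.3015  0.013 ]
fence 0.46 [106.5 135.1] [ 0.4824 -0.0772  0.013 ]
fence 0.27 [292.3 209.3] [ 0.5398 -0.2955  0.013 ]
pivot 0.59 [318.2 194.3] [ 0.582  -0.3027  0.063 ]
lever_tip 0.97 [322.2 206.9] [ 0.5852 -0.3049  0.119 ]
straightedge 0.57 [105.5 131.9] [ 0.4794 -0.0677  0.    ]
blank_a 0.93 [256.5 183.3] [ 0.5398 -0.2435  0.013 ]
blank_a 0.8 [143.3  30. ] [ 0.6021 -0.0564  0.013 ]
blank_a 0.73 [325.8 240.1] [ 0.5332 -0.3512  0.013 ]
blank_a 0.71 [292.4 211.1] [ 0.5381 -0.2969  0.013 ]
beeswax 0.94 [316.5  39. ] [ 0.708 -0.204  0.   ]
beeswax 0.61 [319.3 205.8] [ 0.5602 -0.3206  0.    ]
spool_sand 0.87 [399.7 123.2] [ 0.6955 -0.3347  0.    ]
key_fob 0.6 [377.5 333.8] [ 0.4644 -0.4942  0.    ]
key_fob 0.26 [322.3 237.4] [ 0.5296 -0.3487  0.    ]
```

View pics/w7c.png

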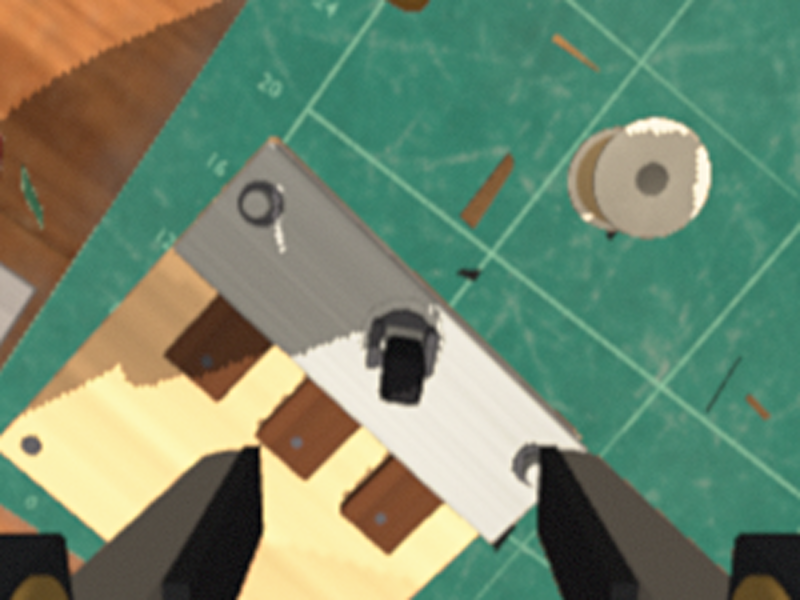

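The crop shows the upright lever with its tip at image (321,203), turned about 0.09 rad clockwise from the tool. The blanks' rear ends are in line. Now I'll triangulate the tip.

```bash
python3 - <<'E'
from h import *
L=lambda n:tuple(np.load(n+".npz")[k] for k in "KRt")
print(tri([(L("w1"),(453.3,161)),(L("w7"),(321.6,205))]),tri([(L("w1"),(453.3,161)),(L("w7"),(321.6,205)),(cam("side"),(312,203)),(cam("scene"),(317,186))]))
o=get_obs();print(to_tool(np.array([.5855,-.3052,.079])-o["tool_pos"]))
E
```

```text
(array([ 0.5855427 , -0.30404183,  0.11579406]), [0.0001, 0.0001]) (array([ 0.58716928, -0.29998861,  0.1198362 ]), [0.003, 0.0034, 0.0051, 0.0077])
[0.00074256 0.0015195  0.12217507]
```

The rows are not in the units I measure in: shifts go in shares of 0.3 m and turns go in shares of 2 rad. I convert before sending: 0.122 m / 0.3 = 0.4067, 0.1 m / 0.3 = 0.3333, 0.09 rad / 2 = 0.045.

```bash
echo '{"jaw":[0.06, 0.06, 0.06, 0.06], "x":[0.0033, 0.0033, 0.0033, 0.0033], "y":[0.0033, 0.0033, 0.0033, 0.0033], "z":[0.1667, 0.3333, 0.4067, 0.4067], "rz":[0.045, 0.045, 0.045, 0.045]}' | python3 -m inch 15 && echo '{"jaw":[0.008, 0.008, 0.008, 0.008, 0.008], "x":[0, 0, 0, 0, 0], "y":[0, 0, 0, 0, 0], "z":[0, 0, 0, 0, 0], "rz":[0, 0, 0, 0, 0]}' | python3 -m inch 15 && echo '{"jaw":[0.008, 0.008], "x":[0, 0], "y":[0, 0], "z":[0, 0], "rz":[0, 0]}' | python3 -m inch 15; python3 - <<'E'
from h import *
o=get_obs();print(o["wrist_force"],o["torque"],o["joint_positions"])
E
```

```text
time: 19.02
tool_pos: [0.5841, -0.3041, 0.0772]
tool_rot: [0.961, 0.278, -0.001, -0.001]
wrist_force: [0.0, 0.2, 0.3]
grip_width: 0.0601
finger_force: 0.0
time: 19.65
tool_pos: [0.5848, -0.3038, 0.0794]
tool_rot: [0.961, 0.277, -0.0, -0.001]
wrist_force: [-2.3, 3.5, 8.5]
grip_width: 0.0144
finger_force: 15.0
time: 19.9
tool_pos: [0.5848, -0.3038, 0.0794]
tool_rot: [0.961, 0.277, -0.0, -0.001]
wrist_force: [-2.5, 4.3, 6.2]
grip_width: 0.0145
finger_force: 15.0
[-2.49535903  4.26509759  6.16999653] [ 0.90260417  0.48754488 -0.11512915] [-4.81944301e-01  5.48361352e-01  1.65652886e+00  1.16888275e-03
  9.38620411e-01  5.25857969e-01]
```

To row units: -0.002 m / 0.3 = -0.0067, -0.0015 m / 0.3 = -0.005.

```bash
echo '{"jaw":[0.008, 0.008], "x":[0, 0], "y":[-0.005, -0.005], "z":[-0.0067, -0.0067], "rz":[0, 0]}' | python3 -m inch 15;  echo '{"jaw":[0.008, 0.008, 0.008, 0.008, 0.008], "x":[0, 0, 0, 0, 0], "y":[0, 0, 0, 0, 0], "z":[0, 0.001, 0.0023, 0.0037, 0.005], "rz":[0.025, 0.075, 0.15, 0.225, 0.3]}' | python3 -m inch 40;python3 - <<'E'
from h import *
o=get_obs();print(o["wrist_force"],o["torque"],o["joint_positions"][5])
E
```

```text
time: 20.15
tool_pos: [0.5844, -0.3034, 0.08]
tool_rot: [0.961, 0.278, -0.0, -0.0]
wrist_force: [4.3, -1.3, -12.3]
grip_width: 0.0142
finger_force: 15.0
time: 20.78
tool_pos: [0.5841, -0.3023, 0.0785]
tool_rot: [1.0, -0.021, -0.001, -0.001]
wrist_force: [2.6, 4.6, -8.6]
grip_width: 0.0139
finger_force: 39.9
[ 2.58716973  4.55450677 -8.61609059] [ 0.9783968  -0.56765305  0.21317104] 1.1314041465549356
```

To row units: 0.0035 m / 0.3 = 0.0117, 0.0015 m / 0.3 = 0.005, 0.75 rad / 2 = 0.375.

```bash
echo '{"jaw":[0.008, 0.008, 0.008, 0.008, 0.008], "x":[0.0017, 0.0017, 0.0017, 0.0017, 0.0017], "y":[-0.0033, -0.0033, -0.0033, -0.0033, -0.0033], "z":[0.005, 0.0067, 0.0083, 0.01, 0.0117], "rz":[0.075, 0.15, 0.225, 0.3, 0.375]}' | python3 -m inch ;python3 - <<'E'
from h import *
o=get_obs();print(o["wrist_force"],o["torque"],o["joint_positions"][[0,5]])
E
```

```text
time: 21.4
tool_pos: [0.5849, -0.3008, 0.0764]
tool_rot: [0.923, -0.386, -0.001, -0.001]
wrist_force: [0.5, 8.4, 3.9]
grip_width: 0.0133
finger_force: 40.0
[0.46385977 8.37536318 3.87348277] [ 1.96674552 -0.16068067  0.12038969] [-0.47838735  1.88312536]
```

To row units: 0.002 m / 0.3 = 0.0067, -0.0018 m / 0.3 = -0.006, 0.15 rad / 2 = 0.075.

```bash
echo '{"jaw":[0.008, 0.008, 0.008, 0.008, 0.008], "x":[-0.006, -0.006, -0.006, -0.006, -0.006], "y":[-0.006, -0.006, -0.006, -0.006, -0.006], "z":[0, 0.0017, 0.0033, 0.005, 0.0067], "rz":[0, 0.075, 0.15, 0.225, 0.3]}' | python3 -m inch ;python3 look.py w8 | grep -E "lever|pivot|jig|^\["; python3 - <<'E'
from h import *
import cv2
o=get_obs();print(o["wrist_force"],o["torque"],o["joint_positions"][[0,5]])
a=cv2.imread("pics/w8.png")[80:305,170:470]
cv2.imwrite("pics/w8c.png",cv2.resize(a,(800,600),interpolation=cv2.INTER_CUBIC))
E
```

```text
time: 22.02
tool_pos: [0.5861, -0.2999, 0.075]
tool_rot: [0.768, -0.64, 0.001, -0.001]
wrist_force: [1.2, 3.3, 4.6]
grip_width: 0.0136
finger_force: 40.0
[ 0.58617293 -0.29988341  0.07493032] [ 0.17263525 -0.98498572] [-4.75602959e-01  5.51410833e-01  1.66341998e+00  1.01837337e-03
jig 0.43 [165.5 290.5] [ 0.705  -0.2048  0.003 ]
pivot 0.91 [318.3 232. ] [ 0.5877 -0.3016  0.063 ]
lever_tip 0.65 [318.3 273.4] [ 0.5874 -0.3017  0.119 ]
[3.79095931 4.84475478 5.69051657] [ 1.20864356 -0.65296575 -0.14742726] [-0.47571796  2.47864869]
```

View pics/w8c.png

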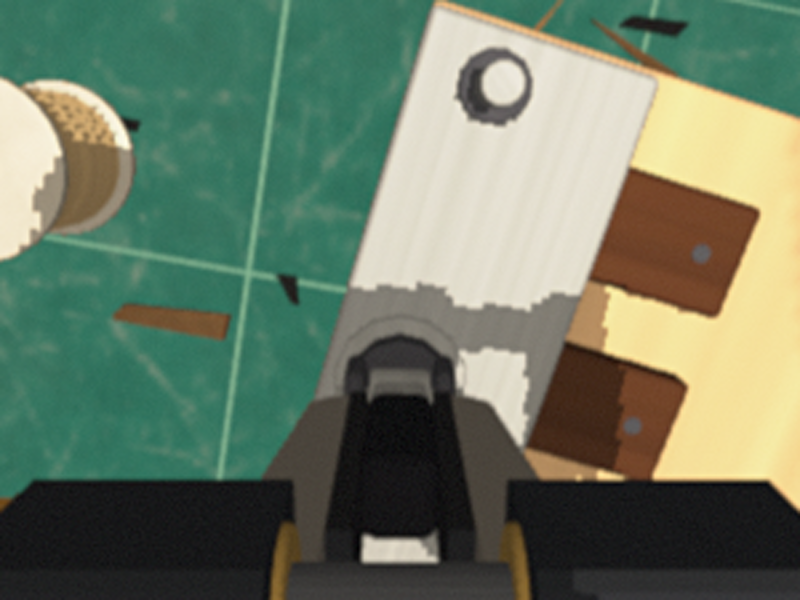

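The crop shows the lever upright between the pads, with the head turned along with the tool. About 0.3 rad remains to the stop.

To row units: -0.0012 m / 0.3 = -0.004, -0.001 m / 0.3 = -0.0033, 0.28 rad / 2 = 0.14.

```bash
echo '{"jaw":[0.008, 0.008, 0.008, 0.008], "x":[-0.004, -0.004, -0.004, -0.004], "y":[-0.0033, -0.0033, -0.0033, -0.0033], "z":[0.001, 0.002, 0.0027, 0.0027], "rz":[0.05, 0.1, 0.14, 0.14]}' | python3 -m inch ;python3 - <<'E'
from h import *
o=get_obs();print(o["wrist_force"],o["torque"],o["joint_positions"][[0,5]])
E
echo '{"jaw":[0.008, 0.008, 0.008, 0.008], "x":[0, 0, 0, 0], "y":[0, 0, 0, 0], "z":[0, 0, 0, 0], "rz":[0.03, 0.06, 0.06, 0.06]}' | python3 -m inch ;python3 - <<'E'
from h import *
o=get_obs();print(o["wrist_force"],o["torque"],o["joint_positions"][[0,5]])
E
```

```text
time: 23.08
tool_pos: [0.5869, -0.2997, 0.0743]
tool_rot: [-0.673, 0.739, -0.001, 0.0]
wrist_force: [1.3, 0.1, 6.2]
grip_width: 0.0138
finger_force: 39.9
[1.28249324 0.11092973 6.20672454] [ 0.28903494 -0.4496609   0.07086086] [-0.47402614  2.76179148]
time: 23.58
tool_pos: [0.5871, -0.2995, 0.0743]
tool_rot: [-0.629, 0.778, -0.002, 0.0]
wrist_force: [3.4, 2.0, 4.9]
grip_width: 0.0139
finger_force: 40.8
[3.36946144 2.00838452 4.90393062] [ 0.39270957 -0.62760062  0.80830616] [-0.47360346  2.87974572]
```

Torque about z is up to 0.81 N m, so the bolt is at its stop. I'll release, rise, and go behind the lever to fold it.

To row units: 0.12 rad / 2 = 0.06.

```bash
echo '{"jaw":[0.035, 0.035, 0.035, 0.035], "x":[0, 0, 0, 0], "y":[0, 0, 0, 0], "z":[0, 0, 0, 0], "rz":[0.06, 0, 0, 0]}' | python3 -m inch | tail -3;  echo '{"jaw":[0.035, 0.035, 0.035, 0.0, 0.0], "x":[0, 0, 0, -0.1167, -0.1167], "y":[0, 0, 0, 0, 0], "z":[-0.0833, -0.1667, -0.1667, -0.1667, -0.1667], "rz":[0, 0, -0.04, -0.04, -0.04]}' | python3 -m inch; python3 look.py w9 | grep -E "lever|pivot|^\["; python3 - <<'E'
import cv2
from h import *
S=capture("side");print("side",landmark_of("lever_tip","side")[:1],landmark_of("pivot","side")[:1])
o=get_obs();print(o["joint_positions"][5])
E
```

```text
wrist_force: [-0.7, -1.4, 0.1]
grip_width: 0.0352
finger_force: 0.0
time: 24.7
tool_pos: [0.5935, -0.2631, 0.1232]
tool_rot: [-0.658, 0.753, 0.0, -0.0]
wrist_force: [0.2, 0.1, 0.6]
grip_width: 0.0173
finger_force: 0.0
[ 0.59340676 -0.26401734  0.12326569] [-0.13504977 -0.99083877] [-4.20735759e-01  4.82800736e-01  1.65412770e+00 -4.14137910e-04
lever_tip 0.59 [316.2 176.3] [ 0.5905 -0.301   0.119 ]
side [{'centre': [314.9, 206.3], 'conf': 0.71}] [{'centre': [310.4, 226.7], 'conf': 0.6}]
2.856381431493432
```

To row units: 0.022 m / 0.3 = 0.0733, -0.001 m / 0.3 = -0.0033.

```bash
echo '{"jaw":[0, 0, 0], "x":[0, 0, 0], "y":[-0.0033, -0.0033, -0.0033], "z":[0.0733, 0.0733, 0.0733], "rz":[0, 0, 0]}' | python3 -m inch; echo '{"jaw":[0, 0, 0, 0, 0], "x":[0.06, 0.1, 0.14, 0.1767, 0.2053], "y":[0, 0, 0, 0, 0], "z":[0, 0.0033, 0.0067, 0.0233, 0.0533], "rz":[0, 0, 0, 0, 0]}' | python3 -m inch; echo '{"jaw":[0, 0, 0, 0, 0], "x":[0.015, 0.0217, 0.0283, 0.0333, 0.0333], "y":[0, 0, 0, 0, 0], "z":[0.0167, 0.0333, 0.05, 0.0667, 0.0667], "rz":[0, 0, 0, 0, 0]}' | python3 -m inch
```

```text
time: 25.78
tool_pos: [0.5945, -0.2647, 0.1017]
tool_rot: [-0.657, 0.754, -0.0, 0.0]
wrist_force: [-0.6, -0.5, 0.2]
grip_width: 0.0002
finger_force: 0.0
time: 26.4
tool_pos: [0.5861, -0.327, 0.0852]
tool_rot: [-0.657, 0.754, -0.001, -0.0]
wrist_force: [0.4, 0.5, 2.8]
grip_width: 0.0002
finger_force: 1.2
time: 27.02
tool_pos: [0.5847, -0.3355, 0.0654]
tool_rot: [-0.657, 0.754, 0.0, 0.0]
wrist_force: [0.0, -0.5, 3.5]
grip_width: 0.0003
finger_force: 2.0
```

To row units: 0.003 m / 0.3 = 0.01, 0.002 m / 0.3 = 0.0067.

```bash
echo '{"jaw":[0, 0, 0, 0], "x":[0, 0, 0, 0], "y":[0, 0, 0, 0], "z":[0.0067, 0.01, 0.01, 0.01], "rz":[0, 0, 0, 0]}' | python3 -m inch;echo '{"jaw":[0, 0, 0], "x":[0, 0, 0], "y":[0, 0, 0], "z":[0.0067, 0.0067, 0.0067], "rz":[0, 0, 0]}' | python3 -m inch
```

```text
time: 27.52
tool_pos: [0.5854, -0.3359, 0.0646]
tool_rot: [-0.657, 0.754, -0.001, 0.0]
wrist_force: [-3.3, 1.8, 21.5]
grip_width: 0.0006
finger_force: 10.0
time: 27.9
tool_pos: [0.5859, -0.3362, 0.064]
tool_rot: [-0.657, 0.754, -0.001, 0.0]
wrist_force: [-6.4, 3.8, 30.6]
grip_width: 0.0005
finger_force: 15.2
```

To row units: -0.15 m / 0.3 = -0.5, -0.13 m / 0.3 = -0.4333.

```bash
echo '{"jaw":[0, 0, 0, 0, 0], "x":[0, 0, -0.1, -0.2, -0.2], "y":[0, 0, 0, 0, 0], "z":[-0.1, -0.2667, -0.4333, -0.5, -0.5], "rz":[0, 0, 0, 0, 0]}' | python3 -m inch && echo '{"jaw":[0, 0], "x":[0, 0], "y":[0, 0], "z":[0, 0], "rz":[0, 0]}' | python3 -m inch; python3 look.py w10 | grep -vE "bees|spool|key"; python3 - <<'E'
import cv2
a=cv2.imread("pics/w10.png");cv2.imwrite("pics/w10c.png",cv2.resize(a[0:300,160:560],(800,600),interpolation=cv2.INTER_CUBIC))
E
```

```text
time: 28.52
tool_pos: [0.5937, -0.2746, 0.2119]
tool_rot: [-0.658, 0.753, -0.001, 0.001]
wrist_force: [-0.3, 0.5, -1.1]
grip_width: 0.0002
finger_force: 0.0
time: 28.78
tool_pos: [0.592, -0.2766, 0.2087]
tool_rot: [-0.657, 0.754, 0.001, -0.001]
wrist_force: [-0.3, 1.0, 0.6]
grip_width: 0.0004
finger_force: 0.0
[ 0.59205483 -0.27660191  0.20881026] [-0.1367761  -0.99060183] [-4.39292392e-01  4.03191735e-01  1.57215859e+00 -1.17703223e-04
  1.16844348e+00  2.83955210e+00]
jig 0.78 [382.3 160.7] [ 0.5131 -0.2914  0.003 ]
fence 0.65 [336.9 163.1] [ 0.5683 -0.2973  0.013 ]
fence 0.44 [361.2 202.8] [ 0.545  -0.2453  0.013 ]
pivot 0.77 [320.5 165.8] [ 0.5873 -0.3029  0.063 ]
pivot 0.22 [229.  141.1] [ 0.6748 -0.34    0.063 ]
lever_tip 0.79 [316.9 112.3] [ 0.5837 -0.3529  0.119 ]
blank_a 0.9 [363.9 156.7] [ 0.536  -0.3004  0.013 ]
blank_a 0.85 [360.8 202.6] [ 0.5455 -0.2456  0.013 ]
blank_a 0.84 [366.6 111.5] [ 0.5276 -0.3508  0.013 ]
blank_a 0.43 [337.5 338.5] [ 0.5971 -0.0604  0.013 ]
rivet_anvil 0.67 [363.6 155.4] [ 0.5345 -0.3005  0.    ]
rivet_anvil 0.3 [322.9 168.1] [ 0.5856 -0.292   0.    ]
```

View pics/w10c.png

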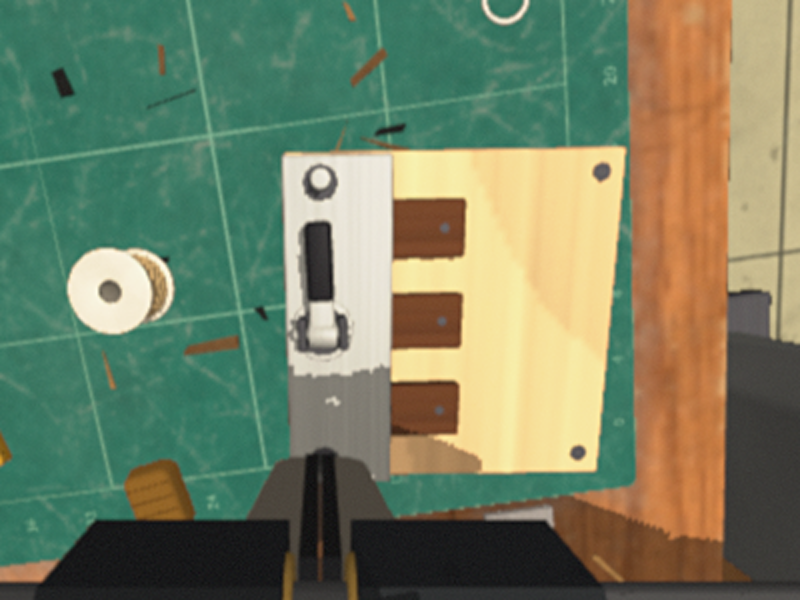

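The picture shows the lever folded flat along the bar, with its tip at crop (317,222) and pivot at (322,330). The blanks are flush under the bar, and the jig surroundings are undisturbed. I'll measure the lever's angle against the bar to check that it's snug.

```bash
python3 - <<'E'
from h import *
d=np.load("w10.npz");M=(d["K"],d["R"],d["t"])
im=cv2.imread("pics/w10.png");g=cv2.resize(cv2.cvtColor(im,cv2.COLOR_BGR2GRAY),None,fx=4,fy=4,interpolation=cv2.INTER_CUBIC)
def edge(rows,c0,c1,sgn,z):
    P=[]
    for r in rows:
        l=cv2.GaussianBlur(g[int(r*4)-1:int(r*4)+2],(9,3),0)[1].astype(float)
        k=np.argmax(sgn*np.diff(l)[int(c0*4):int(c1*4)])+c0*4+.5
        P.append(onz(M,((k+.5)/4-.5,r),z)[:2])
    P=np.array(P);vx,vy,x0,y0=cv2.fitLine(P.astype(np.float32),cv2.DIST_HUBER,0,1e-4,1e-4).ravel()
    if vy>0:vx,vy=-vx,-vy
    return round(float(np.arctan2(vy,vx)),4)
print("lever L/R",edge(np.arange(116,146),308,317,-1,.0645),edge(np.arange(116,146),321,330,1,.0645))
print("bar L/R",edge(np.arange(85,230),298,309,1,.0385),edge(np.concatenate([np.arange(85,98),np.arange(131,145),np.arange(176,188)]),351,360,1,.0385))
for rows,n in ((range(103,126),"c"),(range(149,170),"b"),(range(194,213),"a")):
    # blank rear end: brown->board
    P=[]
    for r in rows:
        l=g[r*4].astype(float);k=np.argmax(np.diff(cv2.GaussianBlur(l[None],(9,1),0)[0])[385*4:396*4])+385*4;P.append(onz(M,(k/4,r),.025)[:2])
    P=np.array(P);print(n,np.median(P@np.array([np.cos(-.122),np.sin(-.122)]))-.5115*np.cos(-.122)+.297*np.sin(-.122),np.polyfit(P@np.array([np.sin(.122),np.cos(.122)]),P@np.array([np.cos(.122),-np.sin(.122)]),1)[0])
capture("scene")
print("se",landmark_of("straightedge","scene")[:1])
E
```

```text
lever L/R -1.6882 -1.6623
bar L/R -1.6954 -1.6954
c -0.0041634492925889735 -0.014684504176733984
b -0.004225977799124293 0.00012263080734395561
a -0.004382873183293924 0.014143099985529711
se [{'centre': [396.9, 257.7], 'conf': 0.64}]
```

```bash
python3 -c "
from workcell import *
print(hand_in())"
```

```text
the job is handed in; nothing more can be done
None
```

The job is done and handed in at about 29 s: the blanks are flush and square against the fence, the straightedge is back on the bench, the bolt is at its stop (within about 0.02 rad by camera), and the lever was then folded flat.

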